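Fit the keyed cover into the dice box

TASK

Close the open black dice box with its own cover, the one with a corner cut away: pick it up by its grip, turn it so that the cut-away corner goes round the raised block in the corner of the box, lower it (do not drop it from high up) until it lies flat and flush with the rim, and let go. Leave the other cover, the full rectangle without a cut corner, lying where it is, and do not knock over the tumbler.

Things in the scene. Friction and masses are not known exactly. Their poses are not given: they have to be found in the camera images.
- cover_grip (a point): Loose grey cover to be fitted, 120 g: plate 126 (its x) by 96 (its y) by 10 mm thick, its +x +y corner cut away 44 mm along x by 36 mm along y. On the middle of the full 126 x 96 outline stands a grip rib 60 mm long (x), 16 thick (y), 32 tall. Point: on the rib's centre line, 32 mm above the cover's underside, 22 above the plate's top, 10 below the rib's top; z up.
- box_pocket (a point): Open black dice box, fixed, 150 (x) by 120 (y), rim 38 mm up. Pocket 140 x 110, 10 mm deep, with a 22 mm wide felt ledge all round to carry the cover; its +x +y corner is filled by a block 44 (x) by 36 (y), top 46 mm up. The cover fits only with its x, y along the box's x, y; 7 mm play each side. Point: pocket centre at ledge height, z up; with the cover home cover_grip is 32 mm above it.
- spare_grip (a point): The other grey cover, loose on the glass, which does not fit and stays: a full rectangle 126 x 96 x 10 mm with no corner cut, and the same grip rib. The point lies on its rib, 32 mm above its underside, axes as for the cover.
- tumbler_mid (a point): A glass tumbler standing at the back of the shelf, 76 mm across at the rim, 100 mm tall, loose; the point is on its axis half-way up.
Mind the look-alikes: they are no part of the job. Leave any pink look-alike of the part that bears cover_grip alone.

How it is judged (in metres and radians):
At the end, for the whole second after the job is handed in: The cut-corner cover rests in the dice box pocket: 5 mm below to 4 mm above its home height, level within 0.06 rad, centred within 14 mm, turned within 0.2 rad (possible only with the cut corner round the block); the other cover within 40 mm of where it lay (horizontal distance between cover_grip and box_pocket below 0.014 m and z of cover_grip in the frame of box_pocket between 0.027 and 0.036 m and angle between the x axis of cover_grip and the x axis of box_pocket, either way round below 0.2 rad and angle between cover_grip's own z axis and vertical below 0.06 rad and linear speed of cover below 0.02 m/s and distance of spare_grip from where it was at the start of the episode below 0.04 m); the robot touches nothing.
It fails at once if the other cover is carried off or pushed more than 40 mm (distance of spare_grip from where it was at the start of the episode above 0.04 m).
It fails at once if the tumbler is knocked over (angle between tumbler_mid's own z axis and vertical above 0.5 rad).
It fails at once if the cover is let go high up (its grip point more than 120 mm above the glass with no finger on it) (height (world z) of cover_grip above 0.12 m and contact force between the fingers and cover below 0.01 N).
It also fails if it takes over 42 s, if anything falls off the work surface, if the arm or the gripper's body presses on something with over 40 N, if the wrist force passes 120 N, or if a joint passes its speed limit or range.

ROBOT

A 6-joint arm with a two-finger parallel gripper is mounted at the origin on the work surface. World frame = base frame: x ahead of the robot, y to its left, z up, the work surface at z = 0. Lengths are in m, angles in degrees, forces in N, time in s.
With the tool pointing down it reaches from about 0.375 to 0.925 m from the base axis. Payload 5.7 kg.
Tool frame: the origin (TCP) lies midway between the tips of the shut fingers; the grasp point (between the pads) lies 19 mm behind it; z points along the fingers, y is the direction in which the jaws open and shut (so a half turn about z gives the same grasp; the last joint's range is limited). The gripper opens to 88 mm and grips with 3 to 60 N. Pads are 20 mm wide; open, the fingers measure 115 mm over their backs; the gripper's body (75 mm by 178 mm) begins 61 mm behind the grasp point.
Start: joints at [-79.532, 20.558, 86.54, -0, 72.909, -6.595], TCP at [0.176, -0.574, 0.223] pointing down, gripper open.
Joint ranges: [-170.27, 170.27], [-57.76, 135], [12.27, 136.19], [-55.21, 235.2], [11.17, 155.16], [-170.74, 170.74]. Speed limits (degrees/s): [136.94, 136.94, 180, 180, 180, 180].

INTERFACE

Orientations are given as [roll, pitch, yaw] about the fixed x, y, z axes, in that order (R = Rz(yaw) Ry(pitch) Rx(roll)).
In Python, from workcell import bot gives the robot as it stands.
- The arm moves only by the tool play_rows, never from a script. Its argument "deltas" is a list of rows, each an object with "jaw": the closure, from 0 (fully open) to 1 (shut); "xyz": the shift along the tool's x, y, z in m, a list of three; "rot": the turn, a rotation vector about the tool's x, y, z in degrees, a list of three. A call has 1 to 20 rows; each row shifts and turns the commanded pose from where the row before left it, along the tool's axes as they then stand; what a row does not reach is not made up. A row lasts 1/8 s, in which the tool goes at most 62.5 mm and 10.7 degrees, less where a joint would pass 70% of its speed; a pose out of reach is approached as far as the arm can. A call with a gripper value outside its range is refused whole. The fingers move at their own pace and stop on an object; the grip force is fixed at half the most. Time passes only in rows, so rows that do not move let the fingers close. It gives the time, the measured TCP pose, the force and the opening at its end, in the units of the state.
- bot.get_obs(): the state, without advancing time (a new reading comes with each control period).
- bot.camera(name): name is "side" or "top"; returns the picture (420x560x3 uint8, blue, green, red); there is no depth.
- bot.get_calibration(name): a dict with "camera_matrix" (3x3 intrinsics, pixels), "rvec" (rotation vector, rad) and "tvec" (3), from world to camera coordinates, as OpenCV has them. Camera axes: x right, y down, z forward; pixel columns grow to the right and rows downward; lengths in m; the calibration is good to about 2 mm. A picture is of the moment at which its call begins. get_calibration takes no time and is no camera call.
- bot.sign_off(): hands the job in, once; it reports no verdict.
Trained networks look in the newest picture that a camera, given by its name, has taken for a name from the list of things; names that differ only in an ending like _2 or _b are one class to them, and where a whole thing is asked for, a point or a joint stands for the part that bears it (a point fixed in the world has none). Each returns a list of dicts, best first, with "conf" (0 to 1); they miss things now and then, are a little off and sometimes report something else, mostly with a low value. They report only what shows in the picture. A call takes as long as a camera call. They do not tell look-alikes from the thing itself.
- bot.cut_out(camera, name): "region" (420x560 bool, what is visible of it).
- bot.mark_of(camera, name): "at" ([x, y, z] in m, in the coordinates of the camera as it stood for that picture, good to about 4 mm: a listed point, or the origin of a listed thing).
The state is a dict: "t": time; "joints": joint angles; "joint_velocities": joint speeds; "joint_efforts": joint torques, N m; "tcp_pos": TCP position; "orientation": TCP orientation; "contact_force": force on the tool from outside, world axes, zero at the start; "ft_torque": the same for the moment, N m; "opening": finger opening in m.
Only numpy, scipy, OpenCV 4.12 (cv2) and the standard library are available. Lean on these libraries where they do the work, as an engineer would, in place of code of your own. Each camera call takes 0.05 s, during which the arm holds its last target.

## Working session

There is one attempt and no reset: what is moved stays moved. The work goes in short steps, Python scripts to look and compute and a tool call to move; the robot and the scene stay as the last step left them, time stands still between calls to the robot, and variables do not carry over. Pictures are saved under pics/ and viewed, and the job is handed in when it is done.

Besides the shell and the picture viewer there is one more tool, called after "Emit:" by a JSON object that holds its "fn" and its "kwargs", one argument or row to a line. play_rows: Moves the arm, as the interface text tells. Its arguments: {"type":"object","properties":{"deltas":{"type":"array"}},"required":["deltas"]}

```bash
mkdir -p pics; ls
cat > h.py <<'E'
import numpy as np,cv2
from workcell import bot
def cal(n):
    c=bot.get_calibration(n);K=np.array(c['camera_matrix'],float);R=cv2.Rodrigues(np.array(c['rvec'],float))[0];t=np.array(c['tvec'],float).ravel()
    return K,R,t
def c2w(n,p):
    K,R,t=cal(n);return R.T@(np.array(p)-t)
def proj(n,P):
    K,R,t=cal(n);return cv2.projectPoints(np.atleast_2d(np.array(P,float)),cv2.Rodrigues(R)[0],t,K,None)[0].reshape(-1,2)
def ray(n,uv,z):
    K,R,t=cal(n);d=R.T@np.linalg.solve(K,[uv[0],uv[1],1.]);c=-R.T@t;return c+d*(z-c[2])/d[2]
E
python3 - <<'E'
from h import *
for n in('top','side'):
    im=bot.camera(n);cv2.imwrite(f'pics/{n}0.png',im)
    K,R,t=cal(n);print(n,K[0,0],-R.T@t,R[2])
    for nm in('cover_grip','box_pocket','spare_grip','tumbler_mid'):
        for m in bot.mark_of(n,nm):
            w=c2w(n,m['at']);print(nm,round(m['conf'],2),w.round(3),proj(n,w).round(0))
print(bot.get_obs())
E
```

```text
pics
top 521.2331579864066 [ 0.46326134 -0.1208569   1.43147878] [ 0.08275729  0.01659611 -0.99643153]
cover_grip 0.9 [ 0.503 -0.248  0.034] [[336. 246.]]
cover_grip 0.6 [ 0.397 -0.47   0.035] [[420. 287.]]
box_pocket 0.93 [0.524 0.248 0.028] [[152. 237.]]
spare_grip 0.57 [0.486 0.009 0.028] [[240. 251.]]
tumbler_mid 0.6 [ 0.769 -0.188  0.052] [[314. 146.]]
side 531.1505131699856 [0.02619921 1.0163031  0.80396237] [ 0.3763214  -0.76578317 -0.52149625]
cover_grip 0.76 [ 0.505 -0.242  0.03 ] [[324. 199.]]
cover_grip 0.57 [ 0.396 -0.464  0.027] [[382. 176.]]
box_pocket 0.64 [0.524 0.249 0.025] [[234. 300.]]
spare_grip 0.84 [0.488 0.014 0.03 ] [[292. 247.]]
tumbler_mid 0.69 [ 0.765 -0.185  0.048] [[236. 185.]]
{'t': 0.5, 'joints': array([-7.95321143e+01,  2.05605308e+01,  8.65419253e+01,  1.41634795e-03,
        7.29083283e+01, -6.59353059e+00]), 'joint_velocities': array([ 0.03489082, -0.03308295,  0.01504195, -0.03149389, -0.03920396,
       -0.00678121]), 'joint_efforts': array([-1.05709619e-04, -5.14898658e+01, -2.70879400e+01,  6.73929323e-02,
        2.62314733e-02, -4.88157457e-05]), 'tcp_pos': array([ 0.1760415 , -0.57353645,  0.22257775]), 'orientation': array([-1.79989442e+02, -2.58308558e-03,  1.70609997e+01]), 'contact_force': array([-0.31925787,  0.2019235 ,  0.13914856]), 'ft_torque': array([ 0.03140203, -0.02135793, -0.00205226]), 'opening': 0.08779683126362234}
```

View pics/top0.png

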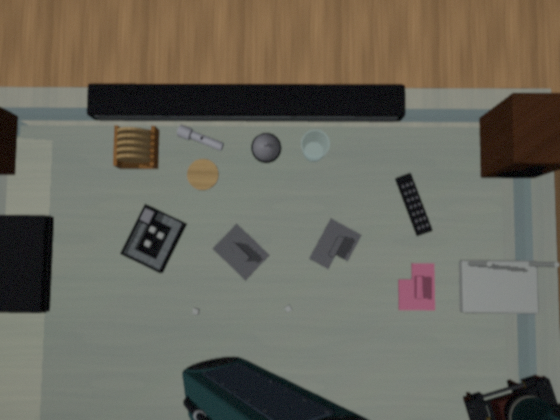

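View pics/side0.png

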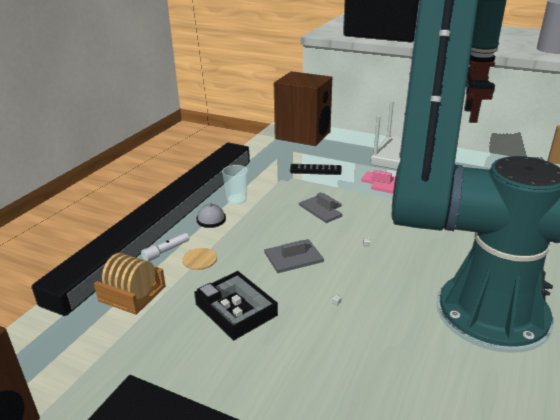

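The top picture shows three candidates: a grey plate at (336,246) that looks cut, a grey full plate at (241,251) and a pink look-alike at (418,288). The box is at (153,238), with its raised block at about (148,213). Next I'll check a close crop and measure outlines.

Run:
```python
from h import *
im=cv2.imread('pics/top0.png')
def crop(c,r=40,s=9): 
    return cv2.resize(im[c[1]-r:c[1]+r,c[0]-r:c[0]+r],None,fx=400/(2*r),fy=400/(2*r),interpolation=cv2.INTER_CUBIC)
a=np.hstack([crop((336,246)),crop((153,238))]);a=cv2.convertScaleAbs(a,alpha=1.8)
cv2.imwrite('pics/crop0.png',a)
bot.camera('top')
for nm in('cover_grip','box_pocket','spare_grip'):
    for m in bot.cut_out('top',nm):
        r=m['region'].astype(np.uint8);cs=max(cv2.findContours(r,0,2)[0],key=cv2.contourArea)
        ap=cv2.approxPolyDP(cs,3,True).reshape(-1,2);print(nm,round(m['conf'],2),r.sum(),ap.tolist())
        print([ray('top',p,0.01 if nm!='box_pocket' else .038)[:2].round(3).tolist() for p in ap])
```

```text
cover_grip 0.98 1469 [[333, 219], [309, 258], [326, 268], [336, 256], [348, 261], [361, 236]]
[[0.577, -0.243], [0.47, -0.178], [0.444, -0.224], [0.476, -0.252], [0.463, -0.284], [0.531, -0.32]]
cover_grip 0.94 1477 [[413, 264], [412, 278], [399, 281], [400, 308], [432, 310], [433, 265]]
[[0.456, -0.459], [0.419, -0.456], [0.41, -0.421], [0.338, -0.423], [0.334, -0.509], [0.454, -0.513]]
box_pocket 0.75 2666 [[144, 205], [120, 253], [161, 272], [185, 224]]
[[0.609, 0.268], [0.48, 0.329], [0.43, 0.217], [0.559, 0.156]]
spare_grip 0.65 1625 [[236, 225], [214, 249], [245, 280], [267, 254]]
[[0.559, 0.022], [0.493, 0.081], [0.409, -0.005], [0.48, -0.064]]
```

View pics/crop0.png

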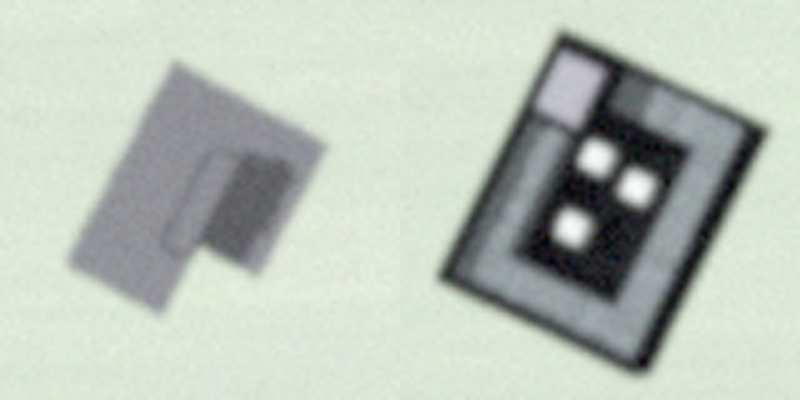

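The crop confirms my choice. The cover at (336,246) is grey with its cut at the lower right, at about (335,257). The box block is at the top corner, about (148,213). I'll refine both poses by fitting model silhouettes in both views.

```bash
cat > fit.py <<'E'
from h import *
from scipy.optimize import minimize
def prism(poly,z0,z1): return [(np.array([[x,y,z] for z in(z0,z1) for x,y in poly]))]
def sil(n,parts,S=4):
    m=np.zeros((420*S,560*S),np.uint8)
    for P in parts:
        k=len(P)//2;uv=((proj(n,P)+.5)*S)
        for i in range(k):
            j=(i+1)%k
            q=uv[[i,j,j+k,i+k]].round().astype(np.int32);cv2.fillConvexPoly(m,cv2.convexHull(q),1)
        for s in(slice(0,k),slice(k,2*k)): cv2.fillPoly(m,[uv[s].round().astype(np.int32)],1)
    return cv2.resize(m.astype(np.float32),(560,420),interpolation=cv2.INTER_AREA)
def rect(a,b,cx=0,cy=0): return [(cx-a/2,cy-b/2),(cx+a/2,cy-b/2),(cx+a/2,cy+b/2),(cx-a/2,cy+b/2)]
L=[(-.063,-.048),(.063,-.048),(.063,.012),(.019,.012),(.019,.048),(-.063,.048)]
COVER=prism(L,0,.010)+prism(rect(.06,.016),.01,.042)
BOX=prism(rect(.15,.12),0,.038)+prism(rect(.044,.036,.048,.037),.038,.046)
def place(parts,x,y,yaw,z=0):
    c,s=np.cos(yaw),np.sin(yaw);R=np.array([[c,-s,0],[s,c,0],[0,0,1]])
    return [P@R.T+[x,y,z] for P in parts]
def fit(parts,masks,x0,z=0):
    def cost(v):
        p=place(parts,v[0],v[1],v[2],z);e=0
        for n,m in masks.items():
            s=sil(n,p);e+=np.abs(s-m).sum()/m.sum()
        return e
    r=minimize(cost,x0,method='Nelder-Mead',options=dict(initial_simplex=np.array([x0]+[np.array(x0)+d for d in np.diag([.008,.008,.1])]),xatol=1e-4,fatol=1e-4))
    return r.x,r.fun
E
python3 - <<'E'
from fit import *
ms={'cover':{},'box':{}}
for n in('top','side'):
    bot.camera(n)
    for nm,k,w in(('cover_grip','cover',(.502,-.247,.032)),('box_pocket','box',(.522,.246,.028))):
        best=None
        for m in bot.cut_out(n,nm):
            u=proj(n,w)[0].round().astype(int)
            r=m['region']; yx=np.argwhere(r).mean(0)
            if np.hypot(*(yx[::-1]-u))<15: best=r;break
        print(n,k,best is not None)
        if best is not None: ms[k][n]=best.astype(np.float32)
np.savez('masks.npz',**{k+'_'+n:v for k in ms for n,v in ms[k].items()})
for k,parts,x0 in(('cover',COVER,[.502,-.247,np.radians(148.7)]),('box',BOX,[.522,.246,np.radians(-24.7)])):
    for sub in([n] for n in ms[k]): print(k,sub,[ (np.r_[a[:2],np.degrees(a[2])].round(4),round(f,3)) for a,f in [fit(parts,{n:ms[k][n] for n in sub},x0)]])
    a,f=fit(parts,ms[k],x0);print(k,'both',np.r_[a[:2],np.degrees(a[2])].round(4),round(f,3))
E
```

```text
top cover True
top box True
side cover True
side box True
cover ['top'] [(array([  0.5019,  -0.2483, 152.2908]), np.float64(0.039))]
cover ['side'] [(array([  0.5034,  -0.2425, 150.807 ]), np.float64(0.056))]
cover both [  0.5024  -0.2471 151.8669] 0.17
box ['top'] [(array([  0.5205,   0.2452, -25.2542]), np.float64(0.033))]
box ['side'] [(array([  0.5201,   0.2495, -25.0691]), np.float64(0.029))]
box both [  0.5203   0.2473 -24.8996] 0.09
```

Emit:
{"fn": "play_rows", "kwargs": {
  "deltas": [
    {"jaw":0,"xyz":[0.0204,-0.0109,0],"rot":[0,0,0]},
    {"jaw":0,"xyz":[0.0408,-0.0217,0],"rot":[0,0,0]},
    {"jaw":0,"xyz":[0.0408,-0.0217,0],"rot":[0,0,0]},
    {"jaw":0,"xyz":[0.0408,-0.0217,0],"rot":[0,0,0]},
    {"jaw":0,"xyz":[0.0408,-0.0217,0],"rot":[0,0,0]},
    {"jaw":0,"xyz":[0.0408,-0.0217,0],"rot":[0,0,0]},
    {"jaw":0,"xyz":[0.0408,-0.0217,0],"rot":[0,0,0]},
    {"jaw":0,"xyz":[0.0408,-0.0217,0],"rot":[0,0,0]},
    {"jaw":0,"xyz":[0.0408,-0.0217,0],"rot":[0,0,0]},
    {"jaw":0,"xyz":[0.0408,-0.0217,0],"rot":[0,0,0]},
    {"jaw":0,"xyz":[0.0204,-0.0109,0],"rot":[0,0,0]},
    {"jaw":0,"xyz":[0,0,0],"rot":[0,0,9.06]},
    {"jaw":0,"xyz":[0,0,0],"rot":[0,0,9.06]},
    {"jaw":0,"xyz":[0,0,0],"rot":[0,0,9.06]},
    {"jaw":0,"xyz":[0,0,0],"rot":[0,0,9.06]},
    {"jaw":0,"xyz":[0,0,0],"rot":[0,0,9.06]},
    {"jaw":0,"xyz":[0,0,0],"rot":[0,0,0]}
  ]
}}

```text
t: 3.12
tcp_pos: [0.5022, -0.2449, 0.2227]
orientation: [-180.0, 0.0, -28.1]
contact_force: [0.6, -0.3, -0.1]
opening: 0.0879
```

Emit:
{"fn": "play_rows", "kwargs": {
  "deltas": [
    {"jaw":0,"xyz":[0.0006,0.0011,0.02],"rot":[0,0,0]},
    {"jaw":0,"xyz":[0,0,0.04],"rot":[0,0,0]},
    {"jaw":0,"xyz":[0,0,0.04],"rot":[0,0,0]},
    {"jaw":0,"xyz":[0,0,0.04],"rot":[0,0,0]},
    {"jaw":0,"xyz":[0,0,0.03],"rot":[0,0,0]},
    {"jaw":0,"xyz":[0,0,0.02],"rot":[0,0,0]},
    {"jaw":0,"xyz":[0,0,0.01],"rot":[0,0,0]},
    {"jaw":0,"xyz":[0,0,0.0067],"rot":[0,0,0]},
    {"jaw":0,"xyz":[0,0,0],"rot":[0,0,0]},
    {"jaw":0,"xyz":[0,0,0],"rot":[0,0,0]}
  ]
}}

```text
t: 4.38
tcp_pos: [0.5029, -0.2478, 0.0167]
orientation: [180.0, -0.1, -28.2]
contact_force: [0.8, -0.3, 0.7]
opening: 0.0876
```

Run:
```python
from h import *
for n in('top','side'):
    im=bot.camera(n);u=proj(n,(.502,-.246,.03))[0].astype(int);r=50
    cv2.imwrite(f'pics/{n}1.png',cv2.convertScaleAbs(cv2.resize(im[u[1]-r:u[1]+r,u[0]-r:u[0]+r],(500,500),interpolation=cv2.INTER_CUBIC),alpha=1.4))
```

```text
(no output)
```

View pics/side1.png

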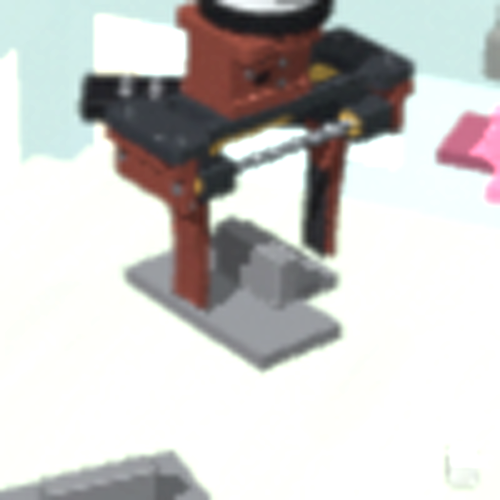

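The side crop shows the open fingers on both sides of the rib, which is at crop (275,270), just above the plate of the cut-corner cover. The cut is visible at (320,305). Closing now, then a small lift.

Emit:
{"fn": "play_rows", "kwargs": {
  "deltas": [
    {"jaw":0.5,"xyz":[0,0,0],"rot":[0,0,0]},
    {"jaw":0.8,"xyz":[0,0,0],"rot":[0,0,0]},
    {"jaw":1,"xyz":[0,0,0],"rot":[0,0,0]},
    {"jaw":1,"xyz":[0,0,0],"rot":[0,0,0]},
    {"jaw":1,"xyz":[0,0,0],"rot":[0,0,0]},
    {"jaw":1,"xyz":[0,0,0],"rot":[0,0,0]},
    {"jaw":1,"xyz":[0,0,0],"rot":[0,0,0]},
    {"jaw":1,"xyz":[0,0,0],"rot":[0,0,0]},
    {"jaw":1,"xyz":[0,0,0],"rot":[0,0,0]},
    {"jaw":1,"xyz":[0,0,0],"rot":[0,0,0]}
  ]
}}

```text
t: 5.72
tcp_pos: [0.5024, -0.2475, 0.0159]
orientation: [-180.0, 0.0, -28.2]
contact_force: [0.3, 0.9, -0.8]
opening: 0.0159
```

Emit:
{"fn": "play_rows", "kwargs": {
  "deltas": [
    {"jaw":1,"xyz":[0,0,-0.01],"rot":[0,0,0]},
    {"jaw":1,"xyz":[0,0,-0.02],"rot":[0,0,0]},
    {"jaw":1,"xyz":[0,0,-0.03],"rot":[0,0,0]},
    {"jaw":1,"xyz":[0,0,-0.03],"rot":[0,0,0]},
    {"jaw":1,"xyz":[0,0,-0.02],"rot":[0,0,0]},
    {"jaw":1,"xyz":[0,0,-0.01],"rot":[0,0,0]},
    {"jaw":1,"xyz":[0,0,0],"rot":[0,0,-5]},
    {"jaw":1,"xyz":[0,0,0],"rot":[0,0,-8]},
    {"jaw":1,"xyz":[0,0,0],"rot":[0,0,-8]},
    {"jaw":1,"xyz":[0,0,0],"rot":[0,0,-8]},
    {"jaw":1,"xyz":[0,0,0],"rot":[0,0,-8]},
    {"jaw":1,"xyz":[0,0,0],"rot":[0,0,-8]},
    {"jaw":1,"xyz":[0,0,0],"rot":[0,0,-8]},
    {"jaw":1,"xyz":[0,0,0],"rot":[0,0,-8]},
    {"jaw":1,"xyz":[0,0,0],"rot":[0,0,-8]},
    {"jaw":1,"xyz":[0,0,0],"rot":[0,0,-8]},
    {"jaw":1,"xyz":[0,0,0],"rot":[0,0,-8]},
    {"jaw":1,"xyz":[0,0,0],"rot":[0,0,-8]},
    {"jaw":1,"xyz":[0,0,0],"rot":[0,0,-8]}
  ]
}}

```text
t: 8.1
tcp_pos: [0.5019, -0.2473, 0.1356]
orientation: [-179.9, -0.0, 73.0]
contact_force: [-0.1, 0.3, -0.7]
opening: 0.0162
```

Emit:
{"fn": "play_rows", "kwargs": {
  "deltas": [
    {"jaw":1,"xyz":[0,0,0],"rot":[0,0,-8]},
    {"jaw":1,"xyz":[0,0,0],"rot":[0,0,-8]},
    {"jaw":1,"xyz":[0,0,0],"rot":[0,0,-8]},
    {"jaw":1,"xyz":[0,0,0],"rot":[0,0,-8]},
    {"jaw":1,"xyz":[0,0,0],"rot":[0,0,-8]},
    {"jaw":1,"xyz":[0,0,0],"rot":[0,0,-8]},
    {"jaw":1,"xyz":[0,0,0],"rot":[0,0,-8]},
    {"jaw":1,"xyz":[0,0,0],"rot":[0,0,-8]},
    {"jaw":1,"xyz":[0,0,0],"rot":[0,0,-8]},
    {"jaw":1,"xyz":[0,0,0],"rot":[0,0,-8]},
    {"jaw":1,"xyz":[0,0,0],"rot":[0,0,-2.1]},
    {"jaw":1,"xyz":[0,0,0],"rot":[0,0,0]}
  ]
}}

```text
t: 9.6
tcp_pos: [0.5022, -0.2474, 0.1358]
orientation: [180.0, -0.0, 154.8]
contact_force: [-0.9, -0.2, -1.3]
opening: 0.0156
```

Emit:
{"fn": "play_rows", "kwargs": {
  "deltas": [
    {"jaw":1,"xyz":[0.0081,0.019,0],"rot":[0,0,0]},
    {"jaw":1,"xyz":[0.01615,0.03798,0],"rot":[0,0,0]},
    {"jaw":1,"xyz":[0.01615,0.03798,0],"rot":[0,0,0]},
    {"jaw":1,"xyz":[0.01615,0.03798,0],"rot":[0,0,0]},
    {"jaw":1,"xyz":[0.01615,0.03798,0],"rot":[0,0,0]},
    {"jaw":1,"xyz":[0.01615,0.03798,0],"rot":[0,0,0]},
    {"jaw":1,"xyz":[0.01615,0.03798,0],"rot":[0,0,0]},
    {"jaw":1,"xyz":[0.01615,0.03798,0],"rot":[0,0,0]},
    {"jaw":1,"xyz":[0.01615,0.03798,0],"rot":[0,0,0]},
    {"jaw":1,"xyz":[0.01615,0.03798,0],"rot":[0,0,0]},
    {"jaw":1,"xyz":[0.01615,0.03798,0],"rot":[0,0,0]},
    {"jaw":1,"xyz":[0.01615,0.03798,0],"rot":[0,0,0]},
    {"jaw":1,"xyz":[0.0081,0.019,0],"rot":[0,0,0]},
    {"jaw":1,"xyz":[0,0,0],"rot":[0,0,0]},
    {"jaw":1,"xyz":[0,0,0],"rot":[0,0,0]}
  ]
}}

```text
t: 11.48
tcp_pos: [0.52, 0.2465, 0.1358]
orientation: [-179.9, -0.0, 154.8]
contact_force: [0.6, -0.3, -1.2]
opening: 0.016
```

Run:
```python
from h import *
o=bot.get_obs();print(o['tcp_pos'],o['orientation'],o['joints'].round(1))
for n in('top','side'):
    im=bot.camera(n);cv2.imwrite(f'pics/{n}2full.png',im);u=proj(n,(.52,.2475,.10))[0].astype(int);r=60
    cv2.imwrite(f'pics/{n}2.png',cv2.convertScaleAbs(cv2.resize(im[u[1]-r:u[1]+r,u[0]-r:u[0]+r],(560,560),interpolation=cv2.INTER_CUBIC),alpha=1.4))
    for m in bot.mark_of(n,'cover_grip'):
        w=c2w(n,m['at']);print(n,round(m['conf'],2),w.round(4))
```

```text
[0.51995346 0.24650474 0.13583033] [-1.79942190e+02 -2.26991300e-02  1.54846637e+02] [ 18.5  23.8  95.2  -0.   61.1 -46.3]
top 0.81 [0.5251 0.2472 0.1548]
top 0.55 [ 0.3979 -0.4662  0.0318]
top 0.27 [ 0.7699 -0.1884  0.051 ]
side 0.72 [ 0.3942 -0.4657  0.0283]
side 0.66 [0.5245 0.2481 0.1531]
```

View pics/side2.png

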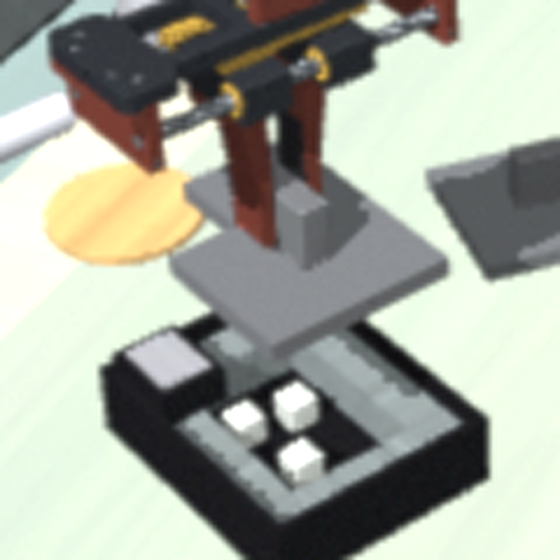

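View pics/top2.png

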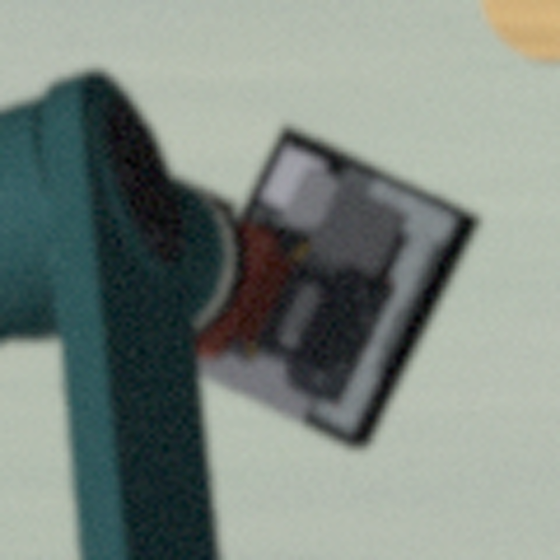

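The side picture shows the cut corner of the cover at crop (185,230) on the same side as the box block at (165,355), and the plate level. I'll overlay the models to check for offset in the grip.

```bash
cat > ov.py <<'E'
from fit import *
def ov(img,n,sets,ctr,r,out,S=560,al=1.4):
    u=proj(n,ctr)[0].astype(int);k=S/(2*r)
    im=cv2.convertScaleAbs(cv2.resize(img[u[1]-r:u[1]+r,u[0]-r:u[0]+r],(S,S),interpolation=cv2.INTER_CUBIC),alpha=al)
    for parts,col in sets:
        for P in parts:
            m=len(P)//2;q=((proj(n,P)-(u-r)+.5)*k).round().astype(int)
            for i in range(m):
                j=(i+1)%m
                for a,b in((i,j),(i+m,j+m),(i,i+m)): cv2.line(im,tuple(map(int,q[a])),tuple(map(int,q[b])),col,1)
    cv2.imwrite(out,im)
E
python3 - <<'E'
from ov import *
c=place(COVER,.520,.2465,np.radians(-25.15),.120);b=place(BOX,.5205,.2475,np.radians(-25))
for n in('side','top'): ov(cv2.imread(f'pics/{n}2full.png'),n,[(c,(0,0,255)),(b,(0,255,0))],(.52,.2475,.08),60,f'pics/{n}3.png')
E
```

```text
(no output)
```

View pics/side3.png

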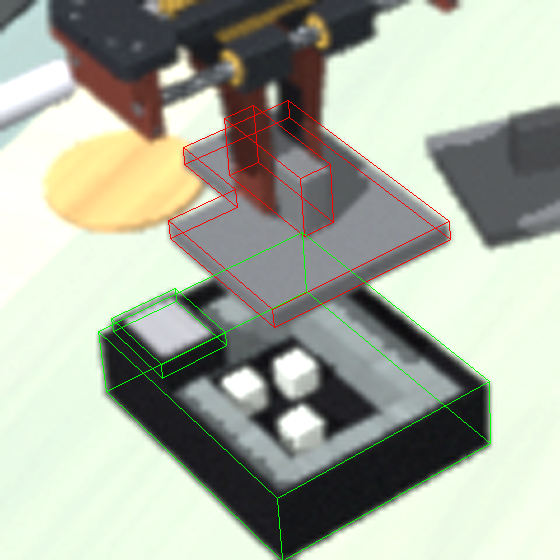

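View pics/top3.png

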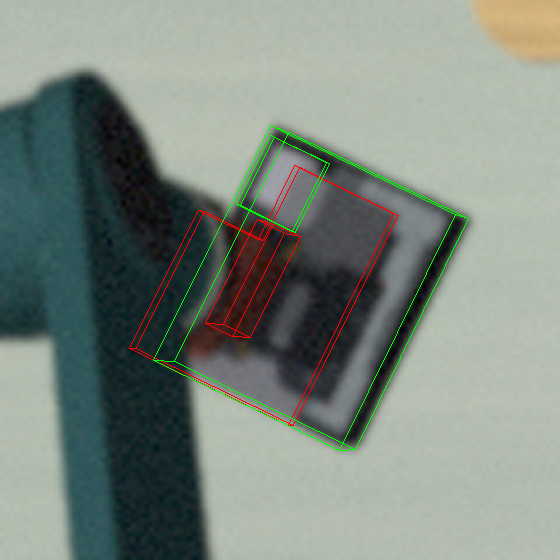

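Run:
```python
from ov import *
x0=[.520,.2465]
for n in('side','top'):
    im=bot.camera(n)
    best=None
    for m in bot.cut_out(n,'cover_grip'):
        yx=np.argwhere(m['region']).mean(0)[::-1]
        if np.hypot(*(yx-proj(n,(.52,.2465,.13))[0]))<30: best=m['region'];print(n,m['conf'],best.sum(),yx);break
    if best is None: continue
    dbg=im.copy();dbg[best]=(0,255,0)
    u=proj(n,(.52,.2475,.1))[0].astype(int);cv2.imwrite(f'pics/m_{n}.png',cv2.resize(dbg[u[1]-50:u[1]+50,u[0]-50:u[0]+50],(500,500),interpolation=cv2.INTER_NEAREST))
    np.save(f'm_{n}.npy',best)
```

```text
side 0.9 1502 [236.94540613 268.96071904]
top 0.72 583 [151.11835334 235.90051458]
```

View pics/m_side.png

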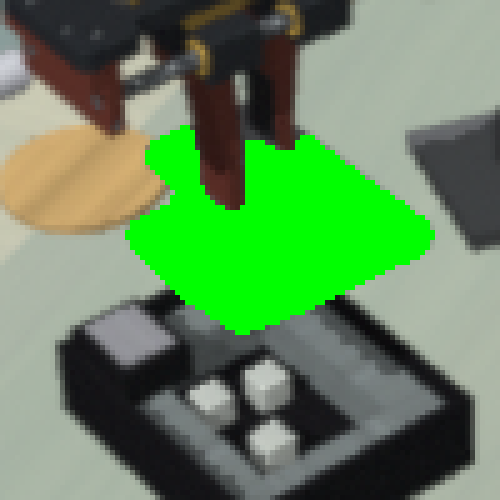

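View pics/m_top.png

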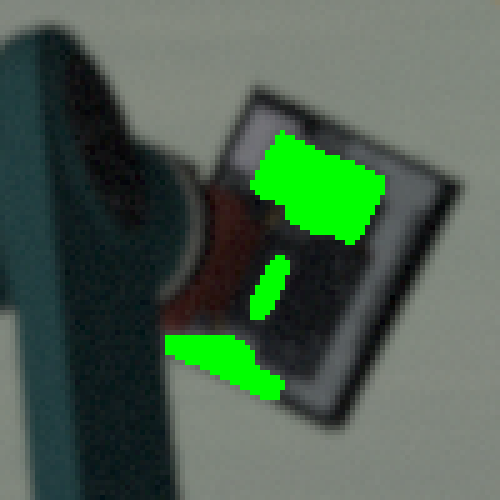

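Run:
```python
from fit import *
z=.120
def run(n,mask,ign,x0,yaw):
    w=1-ign
    def cost(v):
        s=sil(n,place(COVER,v[0],v[1],yaw,z));return (np.abs(s-mask)*w).sum()/mask.sum()
    r=minimize(cost,x0,method='Nelder-Mead',options=dict(initial_simplex=np.array([x0,[x0[0]+.008,x0[1]],[x0[0],x0[1]+.008]]),xatol=1e-4,fatol=1e-5));return r.x.round(4),round(r.fun,4)
yaw=np.radians(-25.15)
for n in('side','top'):
    m=np.load(f'm_{n}.npy').astype(np.float32);im=cv2.imread(f'pics/{n}2full.png')
    hsv=cv2.cvtColor(im,cv2.COLOR_BGR2HSV);ign=np.zeros((420,560),np.float32)
    u=proj(n,(.52,.2475,.1))[0].astype(int)-50
    if n=='side':
        # finger columns, above finger tip
        ign[:u[1]+43,u[0]+30:u[0]+62]=1; 
    else:
        ign[:, :u[0]+34]=1; ign[u[1]+40:u[1]+78,:u[0]+75]=1; 
    for zz in(.118,.120,.122):
        z=zz;print(n,zz,run(n,m,ign,[.520,.2465],yaw))
```

```text
side 0.118 (array([0.5197, 0.2481]), np.float64(0.0414))
side 0.12 (array([0.5189, 0.2501]), np.float64(0.0399))
side 0.122 (array([0.5174, 0.2519]), np.float64(0.0376))
top 0.118 (array([0.5193, 0.2454]), np.float64(0.108))
top 0.12 (array([0.5188, 0.2448]), np.float64(0.1099))
top 0.122 (array([0.5183, 0.2443]), np.float64(0.1114))
```

Emit:
{"fn": "play_rows", "kwargs": {
  "deltas": [
    {"jaw":1,"xyz":[-0.0013,0.0006,0.005],"rot":[0,0,0]},
    {"jaw":1,"xyz":[0,0,0.015],"rot":[0,0,0]},
    {"jaw":1,"xyz":[0,0,0.015],"rot":[0,0,0]},
    {"jaw":1,"xyz":[0,0,0.015],"rot":[0,0,0]},
    {"jaw":1,"xyz":[0,0,0.01],"rot":[0,0,0]},
    {"jaw":1,"xyz":[0,0,0.005],"rot":[0,0,0]},
    {"jaw":1,"xyz":[0,0,0],"rot":[0,0,0]},
    {"jaw":1,"xyz":[0,0,0],"rot":[0,0,0]}
  ]
}}

```text
t: 12.88
tcp_pos: [0.5224, 0.2476, 0.0715]
orientation: [180.0, 0.0, 154.9]
contact_force: [0.6, 0.8, -0.1]
opening: 0.0161
```

Run:
```python
from ov import *
c=place(COVER,.5215,.2475,np.radians(-25.15),.055);b=place(BOX,.5205,.2475,np.radians(-25))
for n in('side',):
    im=bot.camera(n);ov(im,n,[],(.52,.2475,.05),50,f'pics/{n}4.png')
```

```text
(no output)
```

View pics/side4.png

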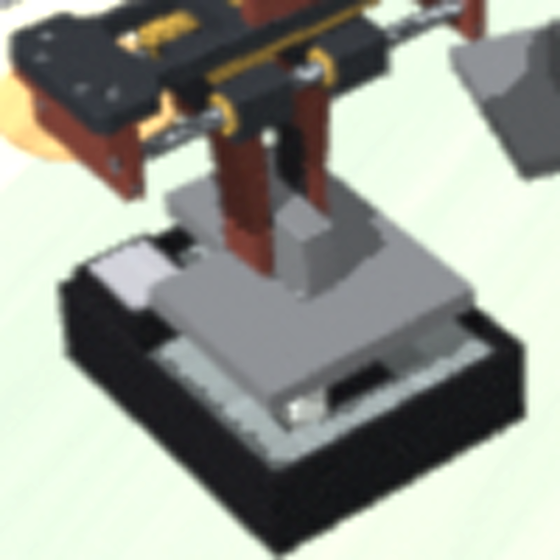

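The side picture shows the cover level above the pocket. Its cut is beside the block at crop (135,275) and the gaps are even. Lowering in small steps.

Emit:
{"fn": "play_rows", "kwargs": {
  "deltas": [
    {"jaw":1,"xyz":[0,0,0.005],"rot":[0,0,0]},
    {"jaw":1,"xyz":[0,0,0.005],"rot":[0,0,0]},
    {"jaw":1,"xyz":[0,0,0.005],"rot":[0,0,0]},
    {"jaw":1,"xyz":[0,0,0.004],"rot":[0,0,0]},
    {"jaw":1,"xyz":[0,0,0.003],"rot":[0,0,0]},
    {"jaw":1,"xyz":[0,0,0.002],"rot":[0,0,0]},
    {"jaw":1,"xyz":[0,0,0.001],"rot":[0,0,0]},
    {"jaw":1,"xyz":[0,0,0.001],"rot":[0,0,0]},
    {"jaw":1,"xyz":[0,0,0],"rot":[0,0,0]},
    {"jaw":1,"xyz":[0,0,0],"rot":[0,0,0]}
  ]
}}

```text
t: 14.18
tcp_pos: [0.522, 0.2474, 0.0451]
orientation: [180.0, 0.0, 154.9]
contact_force: [0.8, -0.9, -1.4]
opening: 0.0157
```

Emit:
{"fn": "play_rows", "kwargs": {
  "deltas": [
    {"jaw":1,"xyz":[0,0,0.0005],"rot":[0,0,0]},
    {"jaw":1,"xyz":[0,0,0.0005],"rot":[0,0,0]},
    {"jaw":1,"xyz":[0,0,0],"rot":[0,0,0]},
    {"jaw":1,"xyz":[0,0,0],"rot":[0,0,0]}
  ]
}}

```text
t: 14.68
tcp_pos: [0.5219, 0.2474, 0.044]
orientation: [180.0, -0.0, 154.9]
contact_force: [-0.5, -0.2, -1.5]
opening: 0.0156
```

Run:
```python
from ov import *
for n in('side','top'):
    im=bot.camera(n);ov(im,n,[],(.52,.2475,.05),50,f'pics/{n}5.png')
```

```text
(no output)
```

View pics/side5.png

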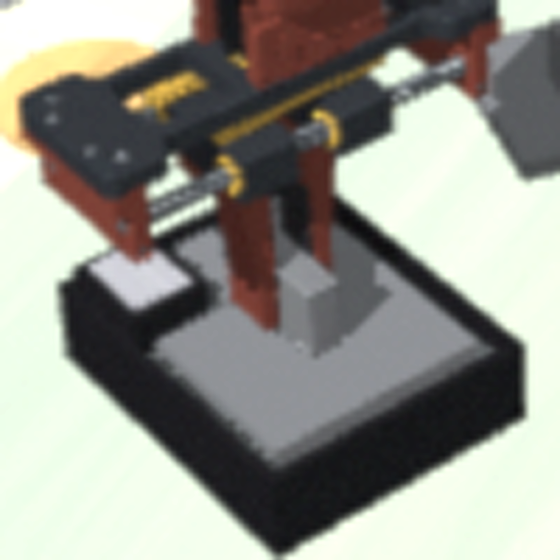

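The cover sits inside the pocket with its cut round the block at crop (145,290). I'll feel for the ledge.

Emit:
{"fn": "play_rows", "kwargs": {
  "deltas": [
    {"jaw":1,"xyz":[0,0,0.0005],"rot":[0,0,0]},
    {"jaw":1,"xyz":[0,0,0],"rot":[0,0,0]},
    {"jaw":1,"xyz":[0,0,0.0005],"rot":[0,0,0]},
    {"jaw":1,"xyz":[0,0,0],"rot":[0,0,0]},
    {"jaw":1,"xyz":[0,0,0],"rot":[0,0,0]}
  ]
}}

```text
t: 15.4
tcp_pos: [0.522, 0.2474, 0.0439]
orientation: [180.0, 0.0, 154.9]
contact_force: [-3.0, -0.5, 10.0]
opening: 0.0158
```

Emit:
{"fn": "play_rows", "kwargs": {
  "deltas": [
    {"jaw":1,"xyz":[0,0,-0.0006],"rot":[0,0,0]},
    {"jaw":1,"xyz":[0,0,0],"rot":[0,0,0]},
    {"jaw":0.75,"xyz":[0,0,0],"rot":[0,0,0]},
    {"jaw":0.6,"xyz":[0,0,0],"rot":[0,0,0]},
    {"jaw":0.5,"xyz":[0,0,0],"rot":[0,0,0]},
    {"jaw":0.5,"xyz":[0,0,0],"rot":[0,0,0]},
    {"jaw":0.5,"xyz":[0,0,0],"rot":[0,0,0]},
    {"jaw":0.5,"xyz":[0,0,0],"rot":[0,0,0]}
  ]
}}

```text
t: 16.4
tcp_pos: [0.522, 0.2474, 0.0436]
orientation: [180.0, -0.0, 154.9]
contact_force: [-0.5, -1.0, 0.9]
opening: 0.0438
```

Emit:
{"fn": "play_rows", "kwargs": {
  "deltas": [
    {"jaw":0.5,"xyz":[0,0,-0.01],"rot":[0,0,0]},
    {"jaw":0.5,"xyz":[0,0,-0.03],"rot":[0,0,0]},
    {"jaw":0.5,"xyz":[0,0,-0.04],"rot":[0,0,0]},
    {"jaw":0.5,"xyz":[0,0,-0.04],"rot":[0,0,0]},
    {"jaw":0.5,"xyz":[0,0,-0.04],"rot":[0,0,0]},
    {"jaw":0.5,"xyz":[0,0,-0.02],"rot":[0,0,0]},
    {"jaw":0.5,"xyz":[0.03,-0.03,0],"rot":[0,0,0]},
    {"jaw":0.5,"xyz":[0.03,-0.04,0],"rot":[0,0,0]},
    {"jaw":0.5,"xyz":[0.03,-0.04,0],"rot":[0,0,0]},
    {"jaw":0.5,"xyz":[0,-0.04,0],"rot":[0,0,0]},
    {"jaw":0.5,"xyz":[0,-0.03,0],"rot":[0,0,0]},
    {"jaw":0.5,"xyz":[0,0,0],"rot":[0,0,0]},
    {"jaw":0.5,"xyz":[0,0,0],"rot":[0,0,0]}
  ]
}}

```text
t: 18.02
tcp_pos: [0.3649, 0.1232, 0.2242]
orientation: [179.9, 0.1, 154.8]
contact_force: [-0.2, -0.2, 0.3]
opening: 0.044
```

Run:
```python
from ov import *
c=place(COVER,.5205,.2475,np.radians(-25.15),.028)
for n in('side','top'):
    im=bot.camera(n);cv2.imwrite(f'pics/{n}6full.png',im);ov(im,n,[],(.52,.2475,.05),50,f'pics/{n}6.png')
    for nm in('cover_grip','box_pocket','spare_grip','tumbler_mid'):
        for m in bot.mark_of(n,nm)[:2]: print(n,nm,round(m['conf'],2),c2w(n,m['at']).round(4))
cv2.imwrite('pics/both6.png',np.hstack([cv2.resize(cv2.imread(f'pics/{n}6.png'),(400,400)) for n in('side','top')]))
```

```text
side cover_grip 0.94 [ 0.3971 -0.4634  0.0289]
side cover_grip 0.74 [0.5258 0.251  0.0622]
side spare_grip 0.93 [0.4897 0.0146 0.0295]
side tumbler_mid 0.76 [ 0.7661 -0.1854  0.0454]
top cover_grip 0.86 [0.5261 0.2449 0.0644]
top cover_grip 0.78 [ 0.3971 -0.4672  0.031 ]
top box_pocket 0.93 [0.5243 0.2441 0.0269]
top spare_grip 0.79 [0.4839 0.0081 0.0295]
top tumbler_mid 0.61 [ 0.7684 -0.1873  0.0494]
```

View pics/both6.png

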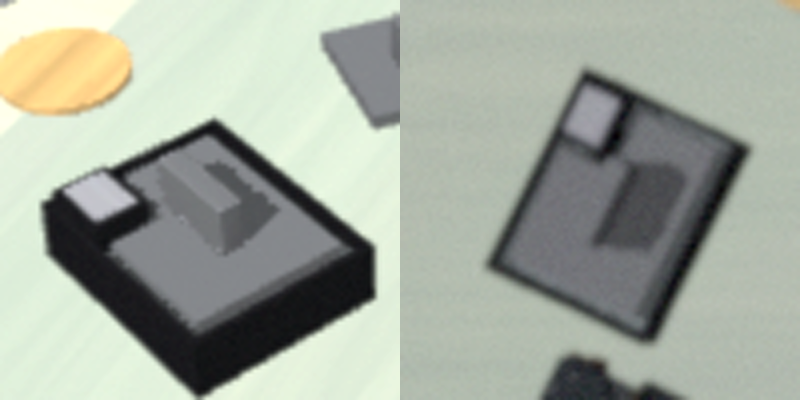

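View pics/side6full.png

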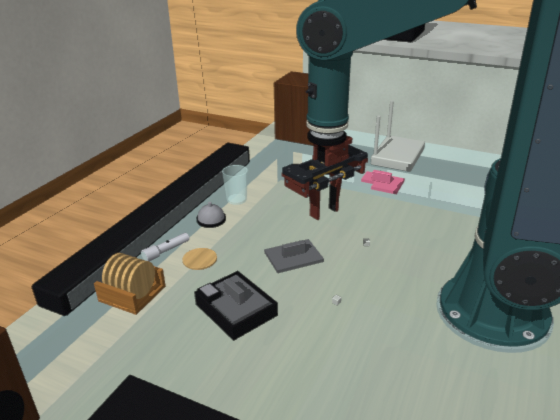

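The cover lies flat and flush in the box with its cut round the block (side full picture, about (236,300)). The spare at (293,255) and the tumbler at (235,185) are unmoved, and the gripper is clear. Handing in.

```bash
python3 -c "
from workcell import bot
print(bot.sign_off())"
```

```text
the job is handed in; nothing more can be done
None
```

The box is closed with the grey cut-corner cover, and I handed the job in at about 18 s of the 42 s allowed. I gripped the cover by its rib, turned it about 183°, and lowered it until the ledge was felt (10 N). I then backed off slightly, opened the fingers and moved clear.

**Last checks:**
- **Fit:** In both pictures the cover lies flat in the pocket with its cut round the block.
- **Centring:** In the top view the network puts cover_grip about 2 mm from the pocket centre horizontally. The limit is 14 mm.
- **Other things:** The spare cover and the tumbler stayed within about 3 mm of their first readings, and the gripper touches nothing.

**Where checks disagreed or failed:**
- **Cameras:** The two cameras differ by about 4–6 mm in y, so I aligned cover and box relative to each other within each view.
- **Height:** The top view gives the grip point as 37.5 mm above the pocket, against 32 mm nominal and a 36 mm limit. That network is only good to about 4 mm. The tool height at contact (TCP z 0.044, as predicted for home) and the pictures both indicate it is seated.
- **Missed detection:** The network did not find the box in the last side picture, so that view gave no relative check.

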